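# Rack the washed compressor parts to dry

### The job

The four compressor parts have come out of the ultrasonic bath: put each in its own drying holder. The large piston stands upright in the large round dish, the small piston upright in the small round dish, the steel bush goes down over the post to its base, and the finned head sits on the comb rack, fins down and centred, with its fins all the way down between the rack's fins. Set them down gently, without dropping any, and leave the amber glass jar standing where it is.

Things in the scene. Friction and masses are not known exactly. Their poses are not given: they have to be found in the camera images.
- piston_large: Loose solid aluminium piston, a cylinder of diameter 56 and height 52 standing upright, three dark ring grooves near the top, about 0.24 kg. Origin: centre of its underside; z up. Sizes in mm. Place varies.
- piston_small: Loose solid aluminium piston like the large one but of diameter 34 and height 44, about 0.10 kg. Origin: centre of its underside; z up. Sizes in mm. Place varies.
- bush: Loose plain steel bush (thick ring) lying flat: outer diameter 60, bore 40 right through, height 28, about 0.32 kg. Origin: centre of its underside; z up. Sizes in mm. Place varies.
- head: Loose aluminium finned head, 0.30 kg, standing on 5 fins: 4 thick, 70 long (along its y), 26 deep, at x = -36, -18, 0, 18, 36, under a plate 76 (x) by 58 (y) by 8 thick (fin ends stick out). On the plate's centre a block to grip, 24 (x) by 36 (y), from 34 to 62 above the origin. Origin: centre, at the fin tips; z up. Alike when turned half round. Yaw within 1.2 rad. Sizes in mm. Place varies.
- dish_large: Fixed black rubber dish with a grey floor, round: inner diameter 78, outer 88, rim 10 high, inner floor 4 above the table. Holder of the large piston. Origin: centre of its underside (on the table); z up. Sizes in mm. Place varies.
- dish_small: Fixed black rubber dish with a grey floor, round: inner diameter 52, outer 62, rim 10 high, inner floor 4 above the table. Holder of the small piston. Origin: centre of its underside; z up. Sizes in mm. Place varies.
- post: Fixed holder of the bush: a black round base, diameter 84 and 6 thick, with a grey upright post in its centre, diameter 18, narrowing to 8 at its top, which is 46 above the table. Origin: centre of the base's underside; z up. Sizes in mm. Place varies.
- rack: Fixed comb rack for the head: black base 90 (x) by 80 (y) by 6 thick; four upright grey fins 4 thick, 70 long (along its y), at x = -27, -9, 9, 27, tops 26 above the table. With the head centred, its y along the rack's y (either way), fins have 5 free on each side and its fin tips rest on the base, 6 above the table. Origin: centre of underside; z up. Yaw within 0.6 rad. Sizes in mm. Place varies.
- jar: Loose amber glass jar with a steel cap, diameter 38, height 65, upright between the parts; not to be disturbed. Origin: centre of its underside; z up. (A chromed socket, diameter 23 and 30 high, and a small bolt standing on its head, 29 high, stand there too and play no role.) Sizes in mm.
Things that resemble listed ones, but are neither listed nor needed, are in the scene too. Leave any pink or turquoise look-alike of the piston_large alone. Leave any green or yellow look-alike of the piston_small alone.

How it is judged:
By the outcome, as a careful person would: the job done as asked, in the order asked, and still so for the second after the job is handed in, with the robot touching nothing.
It also fails if it takes over 120 s, if anything falls off the work surface, if the arm or the gripper's body presses on something with over 40 N, if the wrist force passes 120 N, or if a joint passes its speed limit or range.

### The arm

A 6-joint arm with a two-finger parallel gripper is mounted at the origin on the work surface. World frame = base frame: x ahead of the robot, y to its left, z up, the work surface at z = 0. Lengths are in mm, angles in degrees, forces in N, time in s.
With the tool pointing down it reaches from about 325 to 850 mm from the base axis. Payload 4.4 kg.
Tool frame: the origin (TCP) lies at the very end of the fingers, on their centre line; the grasp point (between the pads) lies 19 mm behind it (ctrl.hold_point_z is the distance from the TCP to the grasp point, in mm); z points along the fingers, y is the line along which they close (so a half turn about z gives the same grasp; the last joint's range is limited). The gripper opens to 94 mm and grips with 3 to 60 N. Pads are 16 mm wide; open, the fingers measure 119 mm over their backs; the gripper's body (75 mm by 177 mm) begins 78 mm behind the grasp point.
Start: joints at [60.304, 11.837, 88.321, -0, 79.842, -8.623], TCP at [206.758, 536.543, 205.447] pointing down, gripper open.
Joint ranges: [-156.59, 156.59], [-49.26, 127.26], [12.9, 141.05], [-63.56, 243.56], [4.71, 150.69], [-161.64, 161.64]. Speed limits (degrees/s): [159.86, 159.86, 180, 180, 180, 180].

### API

Orientations are given as [roll, pitch, yaw] about the fixed x, y, z axes, in that order (R = Rz(yaw) Ry(pitch) Rx(roll)).
In Python, from bench import ctrl gives the robot as it stands.
- The arm moves only by the tool jog_arm, never from a script. Its argument "targets" is a list of rows, each an object with "offset": the shift along the tool's x, y, z in mm, a list of three; "turn": the turn about the tool's z in rad; "jaw": the gripper's target within -1 to 1 (fully open at 1, half-way at 0, shut at -1). In form: [{"offset": [tx, ty, tz], "turn": turn, "jaw": jaw}, ...]. A call has 1 to 5 rows; each row is the pose to reach, as a shift and turn from the pose commanded when the call began, along the tool's axes at that moment; what a row does not reach only later rows make up. A row lasts 1/12 s, in which the tool goes at most 41.7 mm and 7.16 degrees, less where a joint would pass 70% of its speed; a pose out of reach is approached as far as the arm can. A call with a gripper value outside its range is refused whole. The fingers move at their own pace and stop on an object; "newtons" is the grip in N (left out, the last holds). Time passes only in rows, so rows that repeat a pose let the fingers close. It gives the time, the measured TCP pose, the force, the opening and the grip force at its end, in the units of the state.
- ctrl.get_state(): the state, without advancing time (a new reading comes with each control period).
- ctrl.snapshot(name): name is "scene" or "top" or "wrist"; returns (picture, depth): 384x512x3 uint8, red, green, blue; 384x512 float32, mm along the optical axis (not along the pixel's ray), 0 where there is no reading.
- ctrl.get_calibration(name): a dict with "K" (3x3 intrinsics, pixels), "rvec" (rotation vector, rad) and "tvec" (3), from world to camera coordinates, as OpenCV has them. Camera axes: x right, y down, z forward; pixel columns grow to the right and rows downward; lengths in mm; the calibration is good to about 2 mm. A picture is of the moment at which its call begins: read the wrist's pose just before it. get_calibration takes no time and is no camera call; for the wrist camera it gives the pose at the moment of the call.
- ctrl.job_done(): hands the job in; it is judged then, once.
The state is a dict: "t": time; "joint_pos": joint angles; "qvel": joint speeds; "joint_torque": joint torques, N m; "tool_pos": TCP position; "eef_rot": TCP orientation; "contact_force": force on the tool from outside, world axes, zero at the start; "ft_torque": the same for the moment, N m; "finger_gap": finger opening in mm; "finger_force": force on a finger pad.
Only numpy, scipy, OpenCV 4.12 (cv2) and the standard library are available. Lean on these libraries where they do the work, as an engineer would, in place of code of your own. Each camera call takes 0.05 s, during which the arm holds its last target. There are 200 camera calls.

## Working session

There is one attempt and no reset: what is moved stays moved. The work goes in short steps, Python scripts to look and compute and a tool call to move; the robot and the scene stay as the last step left them, time stands still between calls to the robot, and variables do not carry over. Pictures are saved under pics/ and viewed, at most 14 in all, crops included, and the job is handed in when it is done.

Besides the shell and the picture viewer there is one more tool, called in YAML: its name, and indented under it one key for each argument. jog_arm: Moves the arm, as the interface text tells. Its arguments: {"type":"object","properties":{"targets":{"type":"array"},"newtons":{"type":"number"}},"required":["targets"]}

```bash
ls; mkdir -p pics; cat > h.py <<'E'
import numpy as np, cv2
from bench import ctrl
def cal(n):
    c=ctrl.get_calibration(n); R=cv2.Rodrigues(np.array(c["rvec"],float))[0]
    return np.array(c["K"],float),R,np.array(c["tvec"],float).ravel()
def ray(px,z,c):
    K,R,t=c; d=R.T@np.linalg.inv(K)@np.array([px[0],px[1],1.]); o=-R.T@t
    return o+d*(z-o[2])/d[2]
def cloud(D,c):
    K,R,t=c; v,u=np.mgrid[:D.shape[0],:D.shape[1]]
    p=np.stack([(u-K[0,2])/K[0,0]*D,(v-K[1,2])/K[1,1]*D,D],-1)
    P=(p-t)@R; P[D==0]=np.nan
    return P
def proj(p,c):
    K,R,t=c; q=K@(R@np.array(p,float)+t); return q[:2]/q[2]
E
python3 - <<'E'
from h import *
print(ctrl.get_state())
for n in ("top","scene"):
    im,D=ctrl.snapshot(n); c=cal(n); np.savez(n+"0",im=im,D=D)
    print(n,-c[1].T@c[2],c[0][0,0],(D==0).mean())
    cv2.imwrite(f"pics/{n}0.png",cv2.resize(im[...,::-1],(800,600),interpolation=cv2.INTER_CUBIC))
E
```

```text
pics
{'t': 0.0, 'joint_pos': array([ 6.03054449e+01,  1.18827464e+01,  8.84032412e+01, -3.29217197e-04,
        7.98419649e+01, -8.62293913e+00]), 'qvel': array([ 0.0182022 ,  0.05265518,  0.06177116,  0.083805  ,  0.0768872 ,
       -0.03964053]), 'joint_torque': array([-3.12317229e-05, -3.70878446e+01, -2.81417370e+01,  6.98021078e-02,
        3.59553820e-02, -1.78373530e-04]), 'tool_pos': array([206.34343558, 535.84374038, 204.31860904]), 'eef_rot': array([-1.79873445e+02, -1.88638085e-02,  1.58928422e+02]), 'contact_force': array([-0.57990551,  0.31710779,  0.2023313 ]), 'ft_torque': array([ 0.00070138, -0.00296766, -0.02508325]), 'finger_force': 0.0, 'finger_gap': 93.9346395846306}
top [ 467.61898293   73.73543593 1293.35643596] 462.967764608186 0.003931681315104167
scene [913.45392129 614.18957503 572.25217619] 384.1290313649424 0.003941853841145833
```

View pics/top0.png

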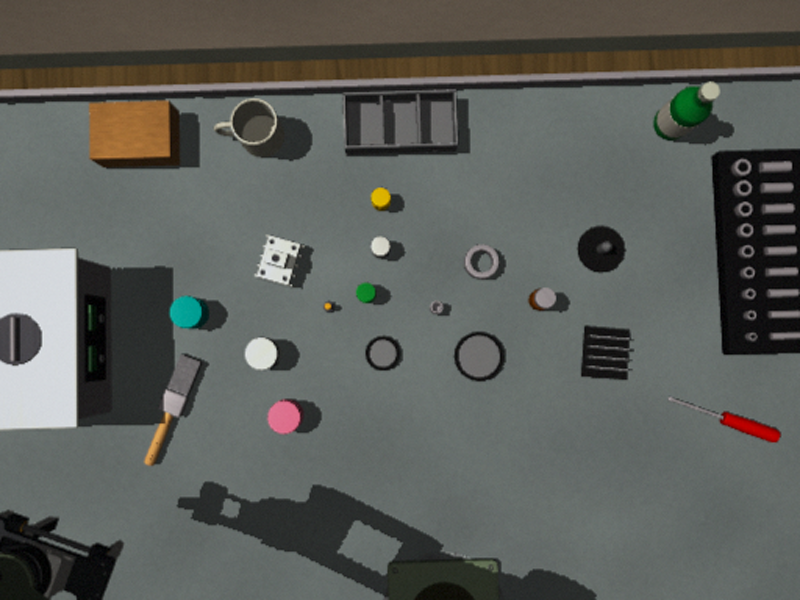

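View pics/scene0.png

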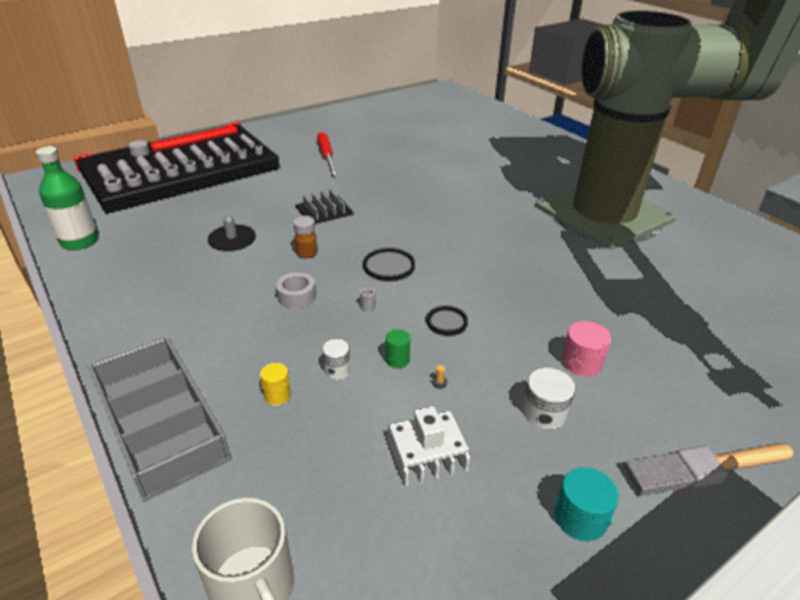

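The top view shows (800x600 px) the large piston, white, at (262,353). Its look-alikes are teal (187,312) and pink (284,416), both excluded by colour. The small piston is white at (380,246), with look-alikes yellow (381,198) and green (366,292), also excluded.
The other things are the bush (482,262), head (279,260), dishes (479,356) and (383,352), post (601,249), rack (607,352) and jar (543,298). The scene view agrees: both white pistons have ring grooves.

Next I measure them and take one crop to confirm.

```bash
cat > m.py <<'E'
from h import *
d=np.load("top0.npz"); im,D=d["im"],d["D"]; c=cal("top"); P=cloud(D,c)
s=.64
print("table z", np.nanmedian(P[200:215,250:290,2]))
V=im.max(-1).astype(int)
def blob(name,px,m,z,r=34):
    u,v=int(px[0]*s),int(px[1]*s); w=np.zeros(m.shape,np.uint8); w[v-r:v+r,u-r:u+r]=m[v-r:v+r,u-r:u+r]
    n,l,st,ce=cv2.connectedComponentsWithStats(w)
    i=1+np.argmin(np.hypot(*(ce[1:]-[u,v]).T)-st[1:,4]*.05); mm=(l==i)
    cs,_=cv2.findContours(mm.astype(np.uint8),cv2.RETR_EXTERNAL,cv2.CHAIN_APPROX_NONE)
    pts=np.array([ray(q,z,c)[:2] for q in cs[0][:,0]],np.float32)
    (x,y),rad=cv2.minEnclosingCircle(pts)
    print(name,"circ",round(x,1),round(y,1),"d",round(2*rad,1),"medz",np.round(np.nanmedian(P[...,2][mm]),1),"area n",st[i,4],"rect",[np.round(a,1) for a in cv2.minAreaRect(pts)])
Z=P[...,2]
blob("piston_large",(262,353),abs(Z-52)<8,52,24)
blob("piston_small",(380,246),abs(Z-44)<8,44,18)
blob("bush",(482,262),abs(Z-28)<8,28,24)
blob("head_plate",(279,260),abs(Z-34)<6,34)
blob("head_block",(279,258),Z>50,62,24)
blob("dishL",(479,356),V<45,10)
blob("dishS",(383,352),V<45,10,26)
blob("post",(601,249),(V<45)|(Z>12),6,34)
blob("rack",(607,352),V<45,6,34)
blob("jar",(543,298),Z>55,65,20)
for n,p in dict(socket=(437,308),bolt=(328,306),green=(366,292),yellow=(381,198)).items(): print(n,ray((p[0]*s,p[1]*s),30,c)[:2].round())
a=cv2.resize(im[120:280,90:420,::-1],(800,388),interpolation=cv2.INTER_CUBIC); cv2.imwrite("pics/crop1.png",a)
E
python3 m.py
```

```text
table z 1.0156493572939247
piston_large circ 465.8 297.8 d 56.5 medz 52.1 area n 352 rect [array([464.8, 298. ]), array([53.5, 53.5]), np.float64(88.8)]
piston_small circ 645.2 89.2 d 34.1 medz 44.4 area n 125 rect [array([644.9,  88.8]), array([32.8, 30.8]), np.float64(43.2)]
bush circ 616.0 -87.9 d 60.2 medz 28.6 area n 216 rect [array([616.3, -88.1]), array([55. , 58.1]), np.float64(88.0)]
head_plate circ 627.6 266.6 d 95.2 medz 34.4 area n 441 rect [array([627.6, 267.3]), array([59.9, 76. ]), np.float64(72.7)]
head_block circ 626.8 267.6 d 43.9 medz 62.3 area n 131 rect [array([627.3, 267.4]), array([37.4, 24.7]), np.float64(72.3)]
dishL circ 449.4 -79.8 d 88.6 medz 10.6 area n 199 rect [array([447.7, -80. ]), array([85.8, 82.9]), np.float64(88.0)]
dishS circ 459.3 89.9 d 61.5 medz 9.6 area n 129 rect [array([459.7,  89.9]), array([60.9, 58. ]), np.float64(88.3)]
post circ 633.4 -305.0 d 84.2 medz 7.9 area n 684 rect [array([ 633.6, -305.7]), array([81.4, 78.9]), np.float64(88.3)]
rack circ 447.6 -303.6 d 115.6 medz 7.6 area n 710 rect [array([ 447.6, -304. ]), array([79.6, 88.9]), np.float64(83.3)]
jar circ 546.1 -189.1 d 35.7 medz 65.9 area n 142 rect [array([ 545.9, -188.8]), array([34.7, 32. ]), np.float64(88.3)]
socket [534.  -7.]
bolt [543. 183.]
green [566. 116.]
yellow [732.  85.]
```

View pics/crop1.png

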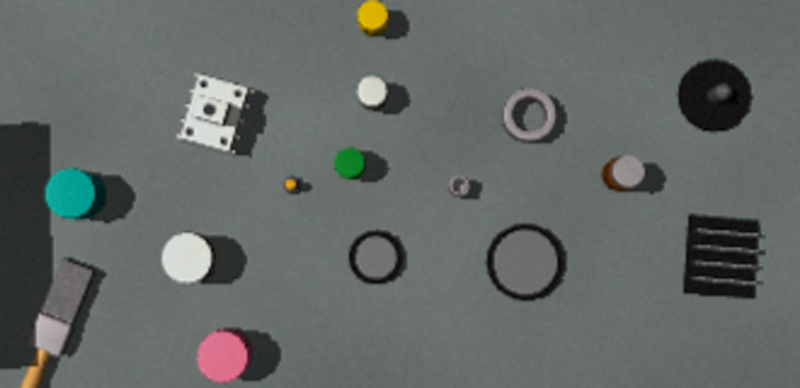

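The crop confirms it: white pistons at (187,258) and (372,91) in the crop, and every measured size matches its listing. I'll turn the tool to yaw 180 so its axes line up with the world, then go over the large piston.

```bash
cat > go.py <<'E'
import sys
from h import *
# go.py x y z [yaw] : offset/turn from the measured pose
a=[float(v) for v in sys.argv[1:]]; s=ctrl.get_state(); p=s["tool_pos"]; y=np.radians(s["eef_rot"][2])
d=np.array(a[:3])-p; o=[d[0]*np.cos(y)+d[1]*np.sin(y), d[0]*np.sin(y)-d[1]*np.cos(y), -d[2]]
t=0 if len(a)<4 else -((np.radians(a[3])-y+np.pi)%(2*np.pi)-np.pi)
print(np.round(o,1),"turn",round(t,4),"rows",np.linalg.norm(d)/41.7, p.round(1), s["eef_rot"].round(2), round(s["finger_gap"],1), s["contact_force"].round(1))
E
python3 go.py 465.4 297.9 160 180
```

```text
[-327.3 -129.    44.4] turn -0.3678 rows 8.503051117452163 [206.4 535.9 204.4] [-1.7988e+02 -2.0000e-02  1.5893e+02] 93.7 [ 0.5  0.3 -0.4]
```

jog_arm:
  targets:
    - {"offset": [-37,-15,4],"turn": -0.1,"jaw": 1}
    - {"offset": [-73,-29,8],"turn": -0.2,"jaw": 1}
    - {"offset": [-109,-43,13],"turn": -0.3,"jaw": 1}
    - {"offset": [-145,-57,17],"turn": -0.368,"jaw": 1}
    - {"offset": [-181,-71,22],"turn": -0.368,"jaw": 1}

```text
t: 0.52
tool_pos: [350.8, 403.8, 182.9]
eef_rot: [-180.0, -0.0, -179.8]
contact_force: [0.7, 0.6, 0.6]
finger_gap: 93.9
finger_force: 0.0
```

```bash
python3 go.py 465.4 297.9 120 180
```

```text
[-114.3 -106.2   62.9] turn 0.0033 rows 4.034277052939354 [350.8 403.8 182.9] [-1.7998e+02 -2.0000e-02 -1.7981e+02] 93.9 [0.7 0.6 0.6]
```

jog_arm:
  targets:
    - {"offset": [-28,-26,15],"turn": 0.003,"jaw": 1}
    - {"offset": [-57,-53,30],"turn": 0.003,"jaw": 1}
    - {"offset": [-86,-79,46],"turn": 0.003,"jaw": 1}
    - {"offset": [-114,-106,62],"turn": 0.003,"jaw": 1}
    - {"offset": [-114,-106,62],"turn": 0.003,"jaw": 1}

```text
t: 0.93
tool_pos: [466.2, 293.6, 117.9]
eef_rot: [-179.7, -0.2, 179.5]
contact_force: [-0.7, 0.4, -0.4]
finger_gap: 94.3
finger_force: 0.0
```

```bash
cat > w.py <<'E'
import sys
from h import *
# wrist look: circle/rect of the blob at height z near (x,y)
x,y,z,tol=map(float,sys.argv[1:5]); s=ctrl.get_state(); c=cal("wrist"); im,D=ctrl.snapshot("wrist"); P=cloud(D,c)
m=(abs(P[...,2]-z)<tol)&(np.hypot(P[...,0]-x,P[...,1]-y)<70)
n,l,st,ce=cv2.connectedComponentsWithStats(m.astype(np.uint8)); i=1+np.argmax(st[1:,4])
cs,_=cv2.findContours((l==i).astype(np.uint8),cv2.RETR_EXTERNAL,cv2.CHAIN_APPROX_NONE)
pts=np.array([ray(q,z,c)[:2] for q in cs[0][:,0]],np.float32)
print("circ",cv2.minEnclosingCircle(pts),"rect",cv2.minAreaRect(pts),"medz",np.nanmedian(P[...,2][l==i]),"px",st[i],"tcp px",proj([x,y,z],c).round())
if len(sys.argv)>5: cv2.imwrite(f"pics/{sys.argv[5]}.png",im[...,::-1])
E
python3 go.py 465.4 297.9 13 180; python3 w.py 465.4 297.9 52 5 w1
```

```text
[  0.9   4.3 104.9] turn -0.009 rows 2.5170818507027186 [466.2 293.6 117.9] [-179.74   -0.19  179.49] 94.3 [-0.7  0.4 -0.4]
circ ((465.5513916015625, 302.3732604980469), 28.27013397216797) rect ((465.6590270996094, 302.6567077636719), (54.93198013305664, 55.63503646850586), 89.52059173583984) medz 52.26465262835089 px [ 234  173   59   57 2613] tcp px [258. 202.]
```

View pics/w1.png

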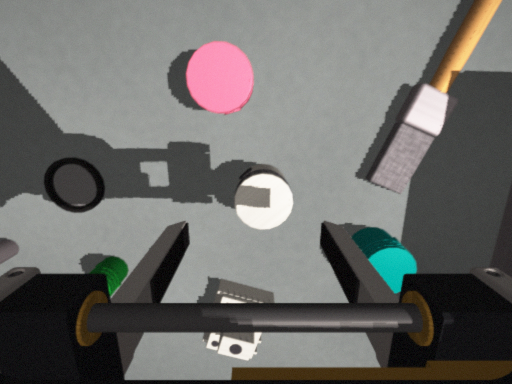

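The piston (white, with grooves) is at (264,200). The tool may still have been swinging when I measured, so I'll let it settle and re-measure.

```bash
python3 go.py 465.4 297.9 13 180; python3 w.py 465.4 297.9 52 5;python3 go.py 465.4 297.9 13 180; python3 w.py 465.4 297.9 52 5
```

```text
[ -0.6   2.1 105.9] turn -0.0084 rows 2.5393912894300517 [464.7 295.8 118.9] [-179.86   -0.24  179.52] 94.2 [0.2 0.4 0.6]
circ ((465.667236328125, 302.2916259765625), 28.38272476196289) rect ((465.4269714355469, 302.2959899902344), (55.18817901611328, 55.97327423095703), 89.53412628173828) medz 52.27061576657701 px [ 231  174   59   57 2586] tcp px [255. 203.]
[ -1.4   0.2 107. ] turn -0.0063 rows 2.565639333685911 [464.  297.7 120. ] [-179.95   -0.18  179.64] 94.2 [0.4 0.3 0. ]
circ ((465.4759216308594, 301.9404602050781), 28.466999053955078) rect ((465.5708312988281, 302.3808288574219), (55.34854507446289, 55.29819107055664), 89.62527465820312) medz 52.253111453689364 px [ 229  175   59   56 2568] tcp px [253. 203.]
```

jog_arm:
  targets:
    - {"offset": [-1.5,1.5,30],"turn": -0.004,"jaw": 1}
    - {"offset": [-1.5,1.5,60],"turn": -0.004,"jaw": 1}
    - {"offset": [-1.5,1.5,85],"turn": -0.004,"jaw": 1}
    - {"offset": [-1.5,1.5,100],"turn": -0.004,"jaw": 1}
    - {"offset": [-1.5,1.5,106],"turn": -0.004,"jaw": 1}

```text
t: 1.5
tool_pos: [462.5, 301.6, 13.3]
eef_rot: [-179.9, -0.2, -179.8]
contact_force: [-0.5, -0.6, -0.8]
finger_gap: 93.8
finger_force: 0.0
```

jog_arm:
  targets:
    - {"offset": [0,0,0],"turn": 0,"jaw": 0.6}
    - {"offset": [0,0,0],"turn": 0,"jaw": 0.3}
    - {"offset": [0,0,0],"turn": 0,"jaw": 0.1}
    - {"offset": [0,0,0],"turn": 0,"jaw": 0.0}
    - {"offset": [0,0,0],"turn": 0,"jaw": -0.1}
  newtons: 20

```text
t: 1.92
tool_pos: [466.7, 301.4, 16.9]
eef_rot: [179.9, 0.1, -179.9]
contact_force: [0.1, -0.2, 0.2]
finger_gap: 63.8
finger_force: 0.0
```

jog_arm:
  targets:
    - {"offset": [0,0,0],"turn": 0,"jaw": -0.2}
    - {"offset": [0,0,0],"turn": 0,"jaw": -0.2}
    - {"offset": [0,0,0],"turn": 0,"jaw": -0.2}
    - {"offset": [0,0,0],"turn": 0,"jaw": -0.2}
    - {"offset": [0,0,0],"turn": 0,"jaw": -0.2}
  newtons: 20

```text
t: 2.33
tool_pos: [466.3, 301.1, 16.4]
eef_rot: [180.0, 0.1, -179.9]
contact_force: [-0.7, 0.1, 5.2]
finger_gap: 56.1
finger_force: 20.0
```

```bash
python3 go.py 449 -79.9 120 180;python3 w.py 465.4 297.9 52 5
```

```text
[  17.7 -380.9 -103.6] turn 0.0011 rows 9.476915742436203 [466.3 301.1  16.4] [ 1.7996e+02  7.0000e-02 -1.7993e+02] 56.1 [-0.7  0.1  5.2]
circ ((460.25909423828125, 302.1645812988281), 41.12567901611328) rect ((461.0913391113281, 302.46905517578125), (61.8084602355957, 63.69966506958008), 43.25349807739258) medz 52.242248757270964 px [ 184  210  142   87 6897] tcp px [247. 256.]
```

jog_arm:
  targets:
    - {"offset": [0,0,-5],"turn": 0,"jaw": -0.2}
    - {"offset": [0,0,-20],"turn": 0,"jaw": -0.2}
    - {"offset": [0,0,-50],"turn": 0,"jaw": -0.2}
    - {"offset": [0,0,-85],"turn": 0,"jaw": -0.2}
    - {"offset": [4,-20,-105],"turn": 0,"jaw": -0.2}
  newtons: 25

```text
t: 2.8
tool_pos: [463.4, 283.2, 123.4]
eef_rot: [179.8, 0.2, -179.8]
contact_force: [0.7, -0.6, -1.0]
finger_gap: 55.9
finger_force: 25.0
```

jog_arm:
  targets:
    - {"offset": [3,-36,0],"turn": 0,"jaw": -0.2}
    - {"offset": [5,-76,0],"turn": 0,"jaw": -0.2}
    - {"offset": [8,-116,0],"turn": 0,"jaw": -0.2}
    - {"offset": [10,-156,0],"turn": 0,"jaw": -0.2}
    - {"offset": [12,-196,0],"turn": 0,"jaw": -0.2}

```text
t: 3.22
tool_pos: [448.4, 83.1, 119.7]
eef_rot: [-180.0, -0.1, -179.9]
contact_force: [0.5, 0.2, -1.9]
finger_gap: 55.8
finger_force: 25.0
```

jog_arm:
  targets:
    - {"offset": [0,-38,0],"turn": 0,"jaw": -0.2}
    - {"offset": [0,-75,0],"turn": 0,"jaw": -0.2}
    - {"offset": [0,-110,0],"turn": 0,"jaw": -0.2}
    - {"offset": [0,-135,0],"turn": 0,"jaw": -0.2}
    - {"offset": [0,-145,0],"turn": 0,"jaw": -0.2}

```text
t: 3.63
tool_pos: [449.3, -63.4, 120.0]
eef_rot: [-179.9, -0.1, 179.9]
contact_force: [0.6, 0.5, -2.0]
finger_gap: 55.7
finger_force: 25.0
```

```bash
python3 go.py 449 -79.9 20 180;cat > d.py <<'E'
import sys
from h import *
# dark ring/base blob: d.py cam x y z Vmax radius [name]
cam=sys.argv[1]; x,y,z,vm,r=map(float,sys.argv[2:7]); s=ctrl.get_state(); c=cal(cam); im,D=ctrl.snapshot(cam); P=cloud(D,c)
V=im.max(-1); pl=np.hypot(P[...,0]-x,P[...,1]-y)<r
m=((V<vm)&pl&(P[...,2]<14)).astype(np.uint8)
n,l,st,ce=cv2.connectedComponentsWithStats(m)
for i in np.argsort(-st[1:,4])[:2]+1:
    cs,_=cv2.findContours((l==i).astype(np.uint8),cv2.RETR_EXTERNAL,cv2.CHAIN_APPROX_NONE)
    pts=np.array([ray(q,z,c)[:2] for q in max(cs,key=len)[:,0]],np.float32)
    print(cam,"circ",cv2.minEnclosingCircle(pts),"rect",cv2.minAreaRect(pts),"ell",cv2.fitEllipse(pts) if len(pts)>5 else 0,"medz",np.nanmedian(P[...,2][l==i]),"px",st[i])
if len(sys.argv)>7: cv2.imwrite(f"pics/{sys.argv[7]}.png",im[...,::-1])
E
python3 d.py wrist 449 -79.9 10 45 60 w2; python3 go.py 449 -79.9 20 180
```

```text
[  0.2 -16.5 100. ] turn -0.0025 rows 2.429872232726104 [449.3 -63.4 120. ] [-1.7995e+02 -6.0000e-02  1.7986e+02] 55.7 [ 0.6  0.5 -2. ]
wrist circ ((448.21453857421875, -78.1151123046875), 42.53025436401367) rect ((438.25054931640625, -81.98851013183594), (62.67327880859375, 84.81219482421875), 20.656593322753906) ell ((448.58831787109375, -77.39564514160156), (79.7795639038086, 80.91358947753906), 74.5279312133789) medz 9.702583522798266 px [202 150  77  67 766]
[  0.5 -16.5 100. ] turn -0.0028 rows 2.430108182772774 [449.5 -63.4 120. ] [-1.7993e+02 -6.0000e-02  1.7984e+02] 55.5 [-0.8 -1.4 -2.3]
```

View pics/w2.png

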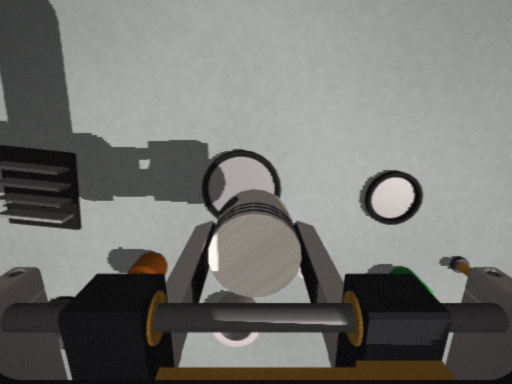

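The held piston is upright and the dish is ahead at (242,185). Wrist and top agree to about 2 mm. Lowering now.

jog_arm:
  targets:
    - {"offset": [0,-15.5,10],"turn": 0,"jaw": -0.2}
    - {"offset": [0,-15.5,40],"turn": 0,"jaw": -0.2}
    - {"offset": [0,-15.5,65],"turn": 0,"jaw": -0.2}
    - {"offset": [0,-15.5,80],"turn": 0,"jaw": -0.2}
    - {"offset": [0,-15.5,85],"turn": 0,"jaw": -0.2}

```text
t: 4.1
tool_pos: [446.8, -73.4, 32.2]
eef_rot: [179.8, -0.4, -179.9]
contact_force: [-0.7, -0.3, -1.5]
finger_gap: 55.5
finger_force: 25.0
```

jog_arm:
  targets:
    - {"offset": [0,0,4],"turn": 0,"jaw": -0.2}
    - {"offset": [0,0,8],"turn": 0,"jaw": -0.2}
    - {"offset": [0,0,11],"turn": 0,"jaw": -0.2}
    - {"offset": [0,0,12],"turn": 0,"jaw": -0.2}
    - {"offset": [0,0,12],"turn": 0,"jaw": -0.2}

```text
t: 4.52
tool_pos: [450.6, -75.8, 24.0]
eef_rot: [-180.0, 0.1, -179.9]
contact_force: [0.8, 0.7, -2.6]
finger_gap: 55.6
finger_force: 25.0
```

```bash
python3 go.py 449 -79 20.4 180
```

```text
[ 1.6 -3.2  3.6] turn 0.0014 rows 0.12134749461266796 [450.6 -75.8  24. ] [-1.7998e+02  6.0000e-02 -1.7992e+02] 55.6 [ 0.8  0.7 -2.6]
```

jog_arm:
  targets:
    - {"offset": [0.5,-2,0.7],"turn": 0,"jaw": -0.2}
    - {"offset": [0.5,-2,1.4],"turn": 0,"jaw": -0.2}
    - {"offset": [0.5,-2,2],"turn": 0,"jaw": -0.2}
    - {"offset": [0.5,-2,2.4],"turn": 0,"jaw": -0.2}
    - {"offset": [0.5,-2,2.4],"turn": 0,"jaw": -0.2}

```text
t: 4.93
tool_pos: [449.6, -77.9, 21.1]
eef_rot: [-180.0, 0.0, -179.9]
contact_force: [0.9, 0.9, -2.4]
finger_gap: 55.6
finger_force: 25.0
```

```bash
python3 go.py 449 -79 20.4 180
```

```text
[ 0.6 -1.1  0.7] turn 0.001 rows 0.034484366988091736 [449.6 -77.9  21.1] [-180.      0.   -179.94] 55.6 [ 0.9  0.9 -2.4]
```

jog_arm:
  targets:
    - {"offset": [0.3,-0.5,0.3],"turn": 0,"jaw": -0.2}
    - {"offset": [0.3,-0.5,0.6],"turn": 0,"jaw": -0.2}
    - {"offset": [0.3,-0.5,0.9],"turn": 0,"jaw": -0.2}
    - {"offset": [0.3,-0.5,1.1],"turn": 0,"jaw": -0.2}
    - {"offset": [0.3,-0.5,1.1],"turn": 0,"jaw": -0.2}

```text
t: 5.35
tool_pos: [449.3, -78.4, 20.4]
eef_rot: [-180.0, -0.0, -179.9]
contact_force: [-2.5, -0.4, 4.2]
finger_gap: 56.2
finger_force: 25.0
```

```bash
python3 go.py 449 -79 20.4 180
```

```text
[ 0.3 -0.6 -0. ] turn 0.0013 rows 0.017026806094727596 [449.3 -78.4  20.4] [-1.8000e+02 -1.0000e-02 -1.7993e+02] 56.2 [-2.5 -0.4  4.2]
```

Contact is at exactly the expected height. Release, lift, and go to the small piston.

jog_arm:
  targets:
    - {"offset": [0,0,0],"turn": 0,"jaw": 0.3}
    - {"offset": [0,0,0],"turn": 0,"jaw": 0.5}
    - {"offset": [0,0,0],"turn": 0,"jaw": 0.8}
    - {"offset": [0,0,0],"turn": 0,"jaw": 1}
    - {"offset": [0,0,0],"turn": 0,"jaw": 1}

```text
t: 5.77
tool_pos: [449.5, -78.3, 19.9]
eef_rot: [-180.0, 0.0, -179.9]
contact_force: [-0.4, 0.5, 0.3]
finger_gap: 84.2
finger_force: 0.0
```

jog_arm:
  targets:
    - {"offset": [0,0,-10],"turn": 0,"jaw": 1}
    - {"offset": [0,0,-35],"turn": 0,"jaw": 1}
    - {"offset": [0,0,-70],"turn": 0,"jaw": 1}
    - {"offset": [-10,10,-100],"turn": 0,"jaw": 1}
    - {"offset": [-38,34,-100],"turn": 0,"jaw": 1}

```text
t: 6.18
tool_pos: [490.7, -46.9, 127.3]
eef_rot: [-179.7, 0.6, 179.9]
contact_force: [1.9, -0.4, 0.2]
finger_gap: 93.9
finger_force: 0.0
```

jog_arm:
  targets:
    - {"offset": [-28,28,0],"turn": 0,"jaw": 1}
    - {"offset": [-56,56,0],"turn": 0,"jaw": 1}
    - {"offset": [-84,84,0],"turn": 0,"jaw": 1}
    - {"offset": [-112,112,0],"turn": 0,"jaw": 1}
    - {"offset": [-135,132,0],"turn": 0,"jaw": 1}

```text
t: 6.6
tool_pos: [623.8, 90.6, 120.9]
eef_rot: [180.0, 0.1, -179.8]
contact_force: [0.1, -1.6, 0.3]
finger_gap: 94.0
finger_force: 0.0
```

```bash
python3 w.py 645.2 89.2 44 5;python3 w.py 645.2 89.2 44 5; python3 go.py 645.3 89.5 13 180; python3 - <<'E'
from h import *
im,D=ctrl.snapshot("top");P=cloud(D,cal("top"))
m=(abs(P[...,2]-56)<6)&(np.hypot(P[...,0]-449,P[...,1]+79)<45);print(m.sum(),np.nanmean(P[m],0),np.nanmedian(P[m],0))
E
```

```text
circ ((645.587158203125, 92.83378601074219), 17.660491943359375) rect ((645.702880859375, 93.1262435913086), (34.610107421875, 33.289405822753906), 0.08448842167854309) medz 44.17731031212456 px [239 203  34  33 862] tcp px [252. 219.]
circ ((645.6571044921875, 92.99842071533203), 17.601428985595703) rect ((645.5316772460938, 93.242431640625), (34.38642120361328, 33.12261962890625), 0.1233500987291336) medz 44.248048092084396 px [236 199  34  33 859] tcp px [248. 215.]
[-20.2  -1.8 107.6] turn 0.0052 rows 2.62653575267115 [625.1  91.2 120.6] [ 179.94    0.18 -179.7 ] 93.9 [-1.4 -0.5 -0.7]
348 [448.29859913 -80.52248327  56.81476044] [448.22341941 -80.71370023  56.95476892]
```

The piston reads right in the dish: top at 56.8, centred. The top camera is biased about -2 in y and the wrist about +2, so the truth is the mean. Grasping the small piston at (645.5, 91).

jog_arm:
  targets:
    - {"offset": [-20,0,10],"turn": 0.003,"jaw": 1}
    - {"offset": [-20,0,45],"turn": 0.003,"jaw": 1}
    - {"offset": [-20,0,80],"turn": 0.003,"jaw": 1}
    - {"offset": [-20,0,100],"turn": 0.003,"jaw": 1}
    - {"offset": [-20,0,106],"turn": 0.003,"jaw": 1}

```text
t: 7.17
tool_pos: [637.0, 86.6, 9.4]
eef_rot: [-180.0, -0.6, 179.8]
contact_force: [-0.5, -0.5, -0.5]
finger_gap: 93.9
finger_force: 0.0
```

jog_arm:
  targets:
    - {"offset": [0,0,0],"turn": 0,"jaw": 0.5}
    - {"offset": [0,0,0],"turn": 0,"jaw": 0.2}
    - {"offset": [0,0,0],"turn": 0,"jaw": 0}
    - {"offset": [0,0,0],"turn": 0,"jaw": -0.1}
    - {"offset": [0,0,0],"turn": 0,"jaw": -0.2}
  newtons: 15

```text
t: 7.58
tool_pos: [643.7, 87.9, 16.2]
eef_rot: [180.0, 0.2, 179.9]
contact_force: [0.1, -0.7, 0.6]
finger_gap: 64.0
finger_force: 0.0
```

jog_arm:
  targets:
    - {"offset": [0,0,0],"turn": 0,"jaw": -0.3}
    - {"offset": [0,0,0],"turn": 0,"jaw": -0.35}
    - {"offset": [0,0,0],"turn": 0,"jaw": -0.4}
    - {"offset": [0,0,0],"turn": 0,"jaw": -0.5}
    - {"offset": [0,0,0],"turn": 0,"jaw": -0.5}

```text
t: 8.0
tool_pos: [642.3, 88.4, 14.1]
eef_rot: [180.0, 0.0, 179.9]
contact_force: [-0.3, 1.7, 1.0]
finger_gap: 33.8
finger_force: 15.0
```

jog_arm:
  targets:
    - {"offset": [0,0,0],"turn": 0,"jaw": -0.5}
    - {"offset": [0,0,0],"turn": 0,"jaw": -0.5}

```text
t: 8.17
tool_pos: [642.3, 88.3, 14.1]
eef_rot: [180.0, 0.0, 179.9]
contact_force: [-0.2, 1.4, 2.1]
finger_gap: 33.4
finger_force: 15.0
```

```bash
python3 go.py 459.4 91.5 120 180
```

```text
[ 182.9    2.8 -105.9] turn -0.0018 rows 5.067954412975043 [642.3  88.3  14.1] [1.7997e+02 2.0000e-02 1.7990e+02] 33.4 [-0.2  1.4  2.1]
```

jog_arm:
  targets:
    - {"offset": [0,0,-4],"turn": 0,"jaw": -0.5}
    - {"offset": [0,0,-18],"turn": 0,"jaw": -0.5}
    - {"offset": [0,0,-50],"turn": 0,"jaw": -0.5}
    - {"offset": [0,0,-85],"turn": 0,"jaw": -0.5}
    - {"offset": [15,0,-106],"turn": 0,"jaw": -0.5}

```text
t: 8.58
tool_pos: [631.0, 87.4, 124.9]
eef_rot: [-180.0, 0.5, 179.9]
contact_force: [0.2, -0.3, -0.4]
finger_gap: 33.4
finger_force: 15.0
```

jog_arm:
  targets:
    - {"offset": [36,1,0],"turn": 0,"jaw": -0.5}
    - {"offset": [75,1,0],"turn": 0,"jaw": -0.5}
    - {"offset": [112,2,0],"turn": 0,"jaw": -0.5}
    - {"offset": [135,2,0],"turn": 0,"jaw": -0.5}
    - {"offset": [148,3,0],"turn": 0,"jaw": -0.5}

```text
t: 9.0
tool_pos: [475.5, 91.1, 120.2]
eef_rot: [-180.0, -0.1, 179.9]
contact_force: [0.2, 0.3, -0.9]
finger_gap: 33.0
finger_force: 15.0
```

jog_arm:
  targets:
    - {"offset": [0,0,0],"turn": 0,"jaw": -0.5}
    - {"offset": [0,0,0],"turn": 0,"jaw": -0.5}
    - {"offset": [0,0,0],"turn": 0,"jaw": -0.5}
    - {"offset": [0,0,0],"turn": 0,"jaw": -0.5}

```text
t: 9.33
tool_pos: [480.8, 91.0, 120.6]
eef_rot: [-180.0, 0.1, 179.9]
contact_force: [-0.3, -0.6, -1.2]
finger_gap: 33.4
finger_force: 15.0
```

```bash
python3 d.py wrist 459.4 91.5 10 45 45; python3 w.py 480 91 149 4; python3 go.py 457 91.5 30 180
```

```text
wrist circ ((459.5472412109375, 93.84730529785156), 30.2403507232666) rect ((459.5455627441406, 94.14454650878906), (58.57577133178711, 58.24877166748047), 89.85049438476562) ell ((459.5867004394531, 94.05973815917969), (58.105682373046875, 59.187007904052734), 119.3133316040039) medz 9.928339627644789 px [229 143  55  54 770]
circ ((473.8106689453125, 91.87212371826172), 29.14488983154297) rect ((483.6007995605469, 90.39302062988281), (57.559410095214844, 36.47151184082031), 81.40869903564453) medz 150.45284201483804 px [ 206  229   97   54 2554] tcp px [253. 251.]
[23.3  0.4 90.1] turn -0.0021 rows 2.232252348804177 [480.3  91.  120.1] [-1.7999e+02  3.0000e-02  1.7988e+02] 33.5 [ 0.5  0.2 -1. ]
```

jog_arm:
  targets:
    - {"offset": [23.5,1,10],"turn": 0,"jaw": -0.5}
    - {"offset": [23.5,1,40],"turn": 0,"jaw": -0.5}
    - {"offset": [23.5,1,65],"turn": 0,"jaw": -0.5}
    - {"offset": [23.5,1,80],"turn": 0,"jaw": -0.5}
    - {"offset": [23.5,1,90],"turn": 0,"jaw": -0.5}

```text
t: 9.85
tool_pos: [454.5, 92.2, 27.8]
eef_rot: [-180.0, -0.2, 179.9]
contact_force: [-1.2, 0.2, -0.6]
finger_gap: 33.2
finger_force: 15.0
```

jog_arm:
  targets:
    - {"offset": [0,0,2],"turn": 0,"jaw": -0.5}
    - {"offset": [0,0,5],"turn": 0,"jaw": -0.5}
    - {"offset": [0,0,7],"turn": 0,"jaw": -0.5}
    - {"offset": [0,0,8.5],"turn": 0,"jaw": -0.5}
    - {"offset": [0,0,9],"turn": 0,"jaw": -0.5}

```text
t: 10.27
tool_pos: [456.5, 92.3, 21.6]
eef_rot: [180.0, 0.1, 179.9]
contact_force: [0.1, -0.3, -0.6]
finger_gap: 33.6
finger_force: 15.0
```

jog_arm:
  targets:
    - {"offset": [0,0,0.3],"turn": 0,"jaw": -0.5}
    - {"offset": [0,0,0.6],"turn": 0,"jaw": -0.5}
    - {"offset": [0,0,0.8],"turn": 0,"jaw": -0.5}
    - {"offset": [0,0,1],"turn": 0,"jaw": -0.5}
    - {"offset": [0,0,1],"turn": 0,"jaw": -0.5}

```text
t: 10.68
tool_pos: [455.7, 92.3, 20.1]
eef_rot: [-180.0, 0.0, 179.9]
contact_force: [0.2, 0.3, -0.5]
finger_gap: 33.6
finger_force: 15.0
```

```bash
python3 go.py 456.5 92 18 180
```

```text
[-0.8 -0.3  2.1] turn -0.0018 rows 0.05359903461068589 [455.7  92.3  20.1] [-1.800e+02  1.000e-02  1.799e+02] 33.6 [ 0.2  0.3 -0.5]
```

jog_arm:
  targets:
    - {"offset": [-0.8,0,0.5],"turn": 0,"jaw": -0.5}
    - {"offset": [-0.8,0,1],"turn": 0,"jaw": -0.5}
    - {"offset": [-0.8,0,1.4],"turn": 0,"jaw": -0.5}
    - {"offset": [-0.8,0,1.7],"turn": 0,"jaw": -0.5}
    - {"offset": [-0.8,0,1.8],"turn": 0,"jaw": -0.5}

```text
t: 11.1
tool_pos: [456.4, 92.3, 18.1]
eef_rot: [-180.0, -0.0, 179.9]
contact_force: [-0.4, 0.8, -0.9]
finger_gap: 33.3
finger_force: 15.0
```

jog_arm:
  targets:
    - {"offset": [0,0,0.2],"turn": 0,"jaw": -0.5}
    - {"offset": [0,0,0.4],"turn": 0,"jaw": -0.5}
    - {"offset": [0,0,0.4],"turn": 0,"jaw": -0.5}

```text
t: 11.35
tool_pos: [456.3, 92.3, 18.0]
eef_rot: [-180.0, -0.0, 179.9]
contact_force: [-1.2, -0.2, 3.0]
finger_gap: 33.3
finger_force: 15.0
```

```bash
python3 go.py 456.5 92 18 180
```

```text
[-0.2 -0.3  0. ] turn -0.0018 rows 0.007523118277757853 [456.3  92.3  18. ] [-1.800e+02 -2.000e-02  1.799e+02] 33.3 [-1.2 -0.2  3. ]
```

Contact. Release and go to the bush.

jog_arm:
  targets:
    - {"offset": [0,0,0],"turn": 0,"jaw": 0}
    - {"offset": [0,0,0],"turn": 0,"jaw": 0.4}
    - {"offset": [0,0,0],"turn": 0,"jaw": 0.7}
    - {"offset": [0,0,0],"turn": 0,"jaw": 1}
    - {"offset": [0,0,0],"turn": 0,"jaw": 1}

```text
t: 11.77
tool_pos: [456.4, 92.3, 17.7]
eef_rot: [-180.0, 0.0, 179.9]
contact_force: [-1.3, -0.3, -0.9]
finger_gap: 63.4
finger_force: 0.0
```

jog_arm:
  targets:
    - {"offset": [0,0,-10],"turn": 0,"jaw": 1}
    - {"offset": [0,0,-35],"turn": 0,"jaw": 1}
    - {"offset": [0,0,-70],"turn": 0,"jaw": 1}
    - {"offset": [-10,-10,-100],"turn": 0,"jaw": 1}
    - {"offset": [-30,-38,-102],"turn": 0,"jaw": 1}

```text
t: 12.18
tool_pos: [489.7, 56.2, 126.5]
eef_rot: [179.9, 0.6, -179.9]
contact_force: [1.7, 0.4, 0.5]
finger_gap: 93.3
finger_force: 0.0
```

jog_arm:
  targets:
    - {"offset": [-22,-30,0],"turn": 0,"jaw": 1}
    - {"offset": [-45,-62,0],"turn": 0,"jaw": 1}
    - {"offset": [-70,-94,0],"turn": 0,"jaw": 1}
    - {"offset": [-95,-124,0],"turn": 0,"jaw": 1}
    - {"offset": [-108,-140,0],"turn": 0,"jaw": 1}

```text
t: 12.6
tool_pos: [596.8, -89.9, 121.0]
eef_rot: [-179.9, 0.2, 179.8]
contact_force: [0.7, 0.6, 1.1]
finger_gap: 94.1
finger_force: 0.0
```

jog_arm:
  targets:
    - {"offset": [0,0,0],"turn": 0,"jaw": 1}
    - {"offset": [0,0,0],"turn": 0,"jaw": 1}
    - {"offset": [0,0,0],"turn": 0,"jaw": 1}
    - {"offset": [0,0,0],"turn": 0,"jaw": 1}
    - {"offset": [0,0,0],"turn": 0,"jaw": 1}

```text
t: 13.02
tool_pos: [593.2, -84.6, 119.8]
eef_rot: [180.0, -0.0, 180.0]
contact_force: [-0.2, -0.6, 1.3]
finger_gap: 94.3
finger_force: 0.0
```

```bash
python3 w.py 616 -86 28 5;python3 w.py 459.4 91.5 48 5; python3 go.py 616 -86 4 180; python3 - <<'E'
from h import *
im,D=ctrl.snapshot("top");P=cloud(D,cal("top"))
m=(abs(P[...,2]-48)<6)&(np.hypot(P[...,0]-459,P[...,1]-91)<30);print(m.sum(),np.nanmean(P[m],0))
E
```

```text
circ ((616.2938232421875, -84.8320541381836), 30.17428207397461) rect ((615.9326782226562, -85.12855529785156), (59.073307037353516, 58.132877349853516), 1.5165340900421143) medz 28.06297841001238 px [ 225  188   56   53 1350] tcp px [252. 215.]
circ ((461.43292236328125, 91.39356231689453), 18.90143585205078) rect ((461.5650634765625, 91.43961334228516), (33.77245330810547, 37.478271484375), 13.080326080322266) medz 48.51222489791091 px [ 442   26   47   46 1594] tcp px [465.  46.]
[-22.4  -1.2 115.9] turn -0.0004 rows 2.831894998978336 [593.6 -84.8 119.9] [ 1.7999e+02 -1.0000e-02  1.7998e+02] 93.9 [ 0.  -0.3 -0.4]
124 [459.91231605  89.72458389  48.34393571]
```

The small piston is well placed: top at 48.3, centred. Bush at (616,-86.3); descending with a slow end.

jog_arm:
  targets:
    - {"offset": [-22.5,-1.5,15],"turn": 0,"jaw": 1}
    - {"offset": [-22.5,-1.5,45],"turn": 0,"jaw": 1}
    - {"offset": [-22.5,-1.5,75],"turn": 0,"jaw": 1}
    - {"offset": [-22.5,-1.5,95],"turn": 0,"jaw": 1}
    - {"offset": [-22.5,-1.5,102],"turn": 0,"jaw": 1}

```text
t: 13.58
tool_pos: [613.2, -86.1, 13.6]
eef_rot: [179.9, -0.4, 179.9]
contact_force: [-1.1, 0.8, -0.3]
finger_gap: 94.1
finger_force: 0.0
```

jog_arm:
  targets:
    - {"offset": [0,0,4],"turn": 0,"jaw": 1}
    - {"offset": [0,0,8],"turn": 0,"jaw": 1}
    - {"offset": [0,0,11],"turn": 0,"jaw": 1}
    - {"offset": [0,0,12],"turn": 0,"jaw": 1}
    - {"offset": [0,0,12],"turn": 0,"jaw": 0.7}

```text
t: 14.0
tool_pos: [617.4, -87.7, 6.8]
eef_rot: [-180.0, 0.1, 179.9]
contact_force: [-0.7, 0.3, 0.1]
finger_gap: 90.2
finger_force: 0.0
```

```bash
python3 go.py 616 -86.3 5.5 180
```

```text
[1.4 1.4 1.3] turn -0.0017 rows 0.058227854189777155 [617.4 -87.7   6.8] [-1.7997e+02  1.1000e-01  1.7990e+02] 90.2 [-0.7  0.3  0.1]
```

jog_arm:
  targets:
    - {"offset": [0,1,0],"turn": 0,"jaw": 0.6}
    - {"offset": [0,1,0],"turn": 0,"jaw": 0.5}
    - {"offset": [0,1,0],"turn": 0,"jaw": 0.4}
    - {"offset": [0,1,0],"turn": 0,"jaw": 0.3}
    - {"offset": [0,1,0],"turn": 0,"jaw": 0.2}
  newtons: 25

```text
t: 14.42
tool_pos: [616.7, -86.5, 6.0]
eef_rot: [180.0, 0.0, 179.9]
contact_force: [-0.3, 0.5, 2.0]
finger_gap: 59.8
finger_force: 25.0
```

jog_arm:
  targets:
    - {"offset": [0,0,0],"turn": 0,"jaw": 0.1}
    - {"offset": [0,0,0],"turn": 0,"jaw": 0.0}
    - {"offset": [0,0,0],"turn": 0,"jaw": 0.0}
    - {"offset": [0,0,0],"turn": 0,"jaw": 0.0}
    - {"offset": [0,0,0],"turn": 0,"jaw": 0.0}

```text
t: 14.83
tool_pos: [616.7, -86.4, 6.0]
eef_rot: [180.0, 0.0, 179.9]
contact_force: [-0.7, 0.5, 2.2]
finger_gap: 59.7
finger_force: 25.0
```

```bash
python3 go.py 633.4 -303 120 180
```

```text
[ -17.  -216.5 -114. ] turn -0.0018 rows 5.882426429050643 [616.7 -86.4   6. ] [1.800e+02 1.000e-02 1.799e+02] 59.7 [-0.7  0.5  2.2]
```

jog_arm:
  targets:
    - {"offset": [0,0,-4],"turn": 0,"jaw": 0}
    - {"offset": [0,0,-18],"turn": 0,"jaw": 0}
    - {"offset": [0,0,-50],"turn": 0,"jaw": 0}
    - {"offset": [0,0,-88],"turn": 0,"jaw": 0}
    - {"offset": [-6,-20,-114],"turn": 0,"jaw": 0}
  newtons: 30

```text
t: 15.25
tool_pos: [622.1, -103.5, 122.4]
eef_rot: [179.9, -0.0, -179.9]
contact_force: [1.4, -1.3, -3.0]
finger_gap: 59.4
finger_force: 30.0
```

jog_arm:
  targets:
    - {"offset": [-8,-38,0],"turn": 0,"jaw": 0}
    - {"offset": [-18,-78,0],"turn": 0,"jaw": 0}
    - {"offset": [-27,-118,0],"turn": 0,"jaw": 0}
    - {"offset": [-37,-158,0],"turn": 0,"jaw": 0}
    - {"offset": [-46,-196,0],"turn": 0,"jaw": 0}

```text
t: 15.67
tool_pos: [667.9, -304.6, 120.1]
eef_rot: [-180.0, -0.0, 179.9]
contact_force: [0.7, 0.4, -2.8]
finger_gap: 59.9
finger_force: 30.0
```

jog_arm:
  targets:
    - {"offset": [0,0,0],"turn": 0,"jaw": 0}
    - {"offset": [0,0,0],"turn": 0,"jaw": 0}
    - {"offset": [0,0,0],"turn": 0,"jaw": 0}
    - {"offset": [0,0,0],"turn": 0,"jaw": 0}
    - {"offset": [0,0,0],"turn": 0,"jaw": 0}

```text
t: 16.08
tool_pos: [668.1, -300.7, 119.9]
eef_rot: [180.0, -0.0, -180.0]
contact_force: [0.5, -0.5, -2.8]
finger_gap: 59.8
finger_force: 30.0
```

```bash
python3 d.py wrist 633.4 -303 6 45 60 w3; python3 go.py 633.4 -303 60 180
```

```text
wrist circ ((634.6497192382812, -302.6864929199219), 40.871944427490234) rect ((633.1669921875, -302.37078857421875), (81.03251647949219, 77.79933166503906), 89.96376037597656) ell ((633.9265747070312, -302.740966796875), (77.7625503540039, 80.6676254272461), 3.15130877494812) medz 6.367113811881649 px [ 214  120   76   73 3825]
[34.8 -2.2 60. ] turn 0.0001 rows 1.6643345779481198 [ 668.2 -300.8  120. ] [ 1.7998e+02 -2.0000e-02 -1.7999e+02] 60.0 [-0.2  0.3 -2.6]
```

View pics/w3.png

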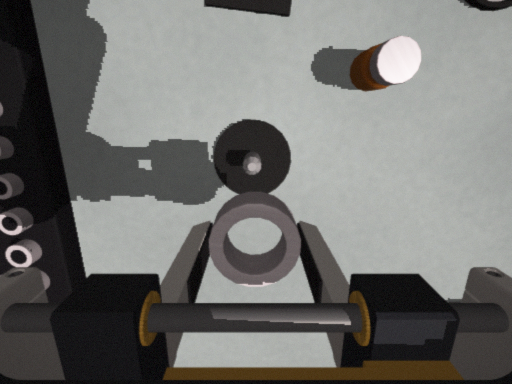

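The post base is at (252,157) px, which gives about (634,-303.8). The bush is held level. Moving over it, then down.

jog_arm:
  targets:
    - {"offset": [20,-2,10],"turn": 0,"jaw": 0}
    - {"offset": [34,-3,30],"turn": 0,"jaw": 0}
    - {"offset": [34,-3,50],"turn": 0,"jaw": 0}
    - {"offset": [34,-3,60],"turn": 0,"jaw": 0}
    - {"offset": [34,-3,60],"turn": 0,"jaw": 0}

```text
t: 16.55
tool_pos: [632.0, -303.1, 56.4]
eef_rot: [179.8, -0.3, 180.0]
contact_force: [-0.4, 0.1, -4.2]
finger_gap: 60.0
finger_force: 30.0
```

jog_arm:
  targets:
    - {"offset": [0,0,8],"turn": 0,"jaw": 0}
    - {"offset": [0,0,18],"turn": 0,"jaw": 0}
    - {"offset": [0,0,28],"turn": 0,"jaw": 0}
    - {"offset": [0,0,34],"turn": 0,"jaw": 0}
    - {"offset": [0,0,37],"turn": 0,"jaw": 0}

```text
t: 16.97
tool_pos: [633.5, -305.0, 21.1]
eef_rot: [179.9, -0.1, 179.9]
contact_force: [0.3, 1.2, -2.3]
finger_gap: 59.5
finger_force: 30.0
```

jog_arm:
  targets:
    - {"offset": [0,0,2],"turn": 0,"jaw": 0}
    - {"offset": [0,0,4],"turn": 0,"jaw": 0}
    - {"offset": [0,0,6],"turn": 0,"jaw": 0}
    - {"offset": [0,0,7.5],"turn": 0,"jaw": 0}
    - {"offset": [0,0,8],"turn": 0,"jaw": 0}

```text
t: 17.38
tool_pos: [634.3, -305.6, 14.8]
eef_rot: [-180.0, 0.0, 179.9]
contact_force: [-0.7, 0.3, -3.1]
finger_gap: 60.0
finger_force: 30.0
```

```bash
python3 go.py 634.2 -303.8 12 180
```

```text
[0.1 1.8 2.8] turn -0.0018 rows 0.08037818580809485 [ 634.3 -305.6   14.8] [-1.7999e+02  1.0000e-02  1.7989e+02] 60.0 [-0.7  0.3 -3.1]
```

jog_arm:
  targets:
    - {"offset": [0,1,0.7],"turn": 0,"jaw": 0}
    - {"offset": [0,1.5,1.3],"turn": 0,"jaw": 0}
    - {"offset": [0,1.5,1.8],"turn": 0,"jaw": 0}
    - {"offset": [0,1.5,2.2],"turn": 0,"jaw": 0}
    - {"offset": [0,1.5,2.4],"turn": 0,"jaw": 0}

```text
t: 17.8
tool_pos: [634.2, -304.1, 12.4]
eef_rot: [-180.0, 0.0, 179.9]
contact_force: [0.3, -0.4, -2.9]
finger_gap: 59.5
finger_force: 30.0
```

jog_arm:
  targets:
    - {"offset": [0,0,0.2],"turn": 0,"jaw": 0}
    - {"offset": [0,0,0.4],"turn": 0,"jaw": 0}
    - {"offset": [0,0,0.6],"turn": 0,"jaw": 0}
    - {"offset": [0,0,0.6],"turn": 0,"jaw": 0}

```text
t: 18.13
tool_pos: [634.2, -304.1, 12.1]
eef_rot: [-180.0, 0.0, 179.9]
contact_force: [-2.2, 0.4, -1.9]
finger_gap: 59.8
finger_force: 30.0
```

```bash
python3 go.py 634.2 -303.8 12 180
```

```text
[0.  0.3 0.1] turn -0.0018 rows 0.007929135112432022 [ 634.2 -304.1   12.1] [-180.      0.    179.89] 59.8 [-2.2  0.4 -1.9]
```

jog_arm:
  targets:
    - {"offset": [0,0,0.2],"turn": 0,"jaw": 0}
    - {"offset": [0,0,0.4],"turn": 0,"jaw": 0}
    - {"offset": [0,0,0.4],"turn": 0,"jaw": 0}

```text
t: 18.38
tool_pos: [634.3, -304.1, 12.0]
eef_rot: [-180.0, 0.0, 179.9]
contact_force: [-2.3, 1.1, 2.7]
finger_gap: 59.5
finger_force: 30.0
```

jog_arm:
  targets:
    - {"offset": [0,0,0.2],"turn": 0,"jaw": 0.35}
    - {"offset": [0,0,0.2],"turn": 0,"jaw": 0.5}
    - {"offset": [0,0,0.2],"turn": 0,"jaw": 0.7}
    - {"offset": [0,0,0.2],"turn": 0,"jaw": 0.9}
    - {"offset": [0,0,0.2],"turn": 0,"jaw": 1}

```text
t: 18.8
tool_pos: [634.4, -304.2, 11.2]
eef_rot: [-180.0, 0.0, 179.9]
contact_force: [-0.5, 0.8, 0.2]
finger_gap: 86.7
finger_force: 0.0
```

jog_arm:
  targets:
    - {"offset": [0,0,-10],"turn": 0,"jaw": 1}
    - {"offset": [0,0,-30],"turn": 0,"jaw": 1}
    - {"offset": [0,0,-65],"turn": 0,"jaw": 1}
    - {"offset": [0,10,-105],"turn": 0,"jaw": 1}
    - {"offset": [0,40,-120],"turn": 0,"jaw": 1}

```text
t: 19.22
tool_pos: [637.4, -269.6, 138.9]
eef_rot: [-179.6, 0.6, 179.6]
contact_force: [1.7, 0.2, 2.3]
finger_gap: 94.1
finger_force: 0.0
```

```bash
python3 - <<'E'
from h import *
im,D=ctrl.snapshot("top");P=cloud(D,cal("top"))
for z,x,y,r in ((34,634,-304,45),(45,634,-304,10),(65,546,-189,30)):
    m=(abs(P[...,2]-z)<6)&(np.hypot(P[...,0]-x,P[...,1]-y)<r);print(m.sum(),np.nanmean(P[m],0))
E
python3 go.py 627.5 269.5 170 72.5
```

```text
37 [ 633.33166815 -289.22200115   34.65770331]
0 [nan nan nan]
134 [ 545.77160778 -189.59121425   66.46686282]
[ 11.8 530.8 -29.1] turn 1.8756 rows 12.750319228431753 [ 639.  -261.3  140.9] [-179.85    0.7   179.96] 93.7 [0.6 3.4 1.4]<stdin>:4: RuntimeWarning: Mean of empty slice
```

jog_arm:
  targets:
    - {"offset": [0,38,0],"turn": 0,"jaw": 1}
    - {"offset": [0,78,0],"turn": 0,"jaw": 1}
    - {"offset": [0,118,0],"turn": 0,"jaw": 1}
    - {"offset": [0,158,0],"turn": 0,"jaw": 1}
    - {"offset": [0,198,0],"turn": 0,"jaw": 1}

```text
t: 19.68
tool_pos: [634.4, -64.3, 131.7]
eef_rot: [-180.0, 0.0, 179.9]
contact_force: [-0.0, 0.1, -0.5]
finger_gap: 93.8
finger_force: 0.0
```

jog_arm:
  targets:
    - {"offset": [0,40,0],"turn": 0,"jaw": 1}
    - {"offset": [0,80,0],"turn": 0,"jaw": 1}
    - {"offset": [0,120,0],"turn": 0,"jaw": 1}
    - {"offset": [0,160,0],"turn": 0,"jaw": 1}
    - {"offset": [0,198,0],"turn": 0,"jaw": 1}

```text
t: 20.1
tool_pos: [634.7, 134.3, 131.8]
eef_rot: [180.0, 0.0, 179.9]
contact_force: [0.8, -0.0, -0.4]
finger_gap: 93.5
finger_force: 0.0
```

jog_arm:
  targets:
    - {"offset": [0,30,0],"turn": 0.12,"jaw": 1}
    - {"offset": [0,65,0],"turn": 0.24,"jaw": 1}
    - {"offset": [0,100,0],"turn": 0.36,"jaw": 1}
    - {"offset": [0,125,0],"turn": 0.48,"jaw": 1}
    - {"offset": [0,130,0],"turn": 0.6,"jaw": 1}

```text
t: 20.52
tool_pos: [634.3, 267.1, 131.6]
eef_rot: [179.9, -0.0, 145.5]
contact_force: [-0.6, -0.4, 1.1]
finger_gap: 94.2
finger_force: 0.0
```

jog_arm:
  targets:
    - {"offset": [0,0,0],"turn": 0.12,"jaw": 1}
    - {"offset": [0,0,0],"turn": 0.24,"jaw": 1}
    - {"offset": [0,0,0],"turn": 0.36,"jaw": 1}
    - {"offset": [0,0,0],"turn": 0.48,"jaw": 1}
    - {"offset": [0,0,0],"turn": 0.6,"jaw": 1}

```text
t: 20.93
tool_pos: [635.1, 262.2, 131.5]
eef_rot: [180.0, -0.0, 110.8]
contact_force: [0.3, -0.3, -0.7]
finger_gap: 94.1
finger_force: 0.0
```

jog_arm:
  targets:
    - {"offset": [0,0,0],"turn": 0.12,"jaw": 1}
    - {"offset": [0,0,0],"turn": 0.24,"jaw": 1}
    - {"offset": [0,0,0],"turn": 0.36,"jaw": 1}
    - {"offset": [0,0,0],"turn": 0.48,"jaw": 1}
    - {"offset": [0,0,0],"turn": 0.6,"jaw": 1}

```text
t: 21.35
tool_pos: [635.1, 262.1, 131.5]
eef_rot: [180.0, -0.0, 76.4]
contact_force: [1.2, -0.2, -0.9]
finger_gap: 93.8
finger_force: 0.0
```

```bash
python3 go.py 627.5 269.5 170 72.5; python3 w.py 627.5 269.5 62 5 w4; python3 w.py 627.5 269.5 34 4;python3 go.py 627.5 269.5 170 72.5
```

```text
[  5.4  -9.1 -38.5] turn 0.0688 rows 0.9570813631882551 [635.1 262.1 131.5] [ 1.800e+02 -1.000e-02  7.644e+01] 93.8 [ 1.2 -0.2 -0.9]
circ ((629.2161254882812, 272.5313415527344), 20.730274200439453) rect ((629.3973388671875, 272.60186767578125), (36.707725524902344, 23.791057586669922), 72.4493408203125) medz 62.1335529269424 px [233 175  27  38 918] tcp px [244. 198.]
circ ((629.22607421875, 272.525390625), 46.90766906738281) rect ((629.344970703125, 272.4251708984375), (58.21484375, 75.62183380126953), 72.43183135986328) medz 34.181675555522645 px [ 210  157   75   58 2830] tcp px [245. 190.]
[  5.5  -9.2 -38.5] turn 0.0749 rows 0.9578303774914394 [635.2 262.  131.5] [ 1.7999e+02 -1.0000e-02  7.6790e+01] 93.9 [-0.4  0.9  0.1]
```

The head block is at (246,194) px, yaw 72.4 by both views. I'll correct for the bias and aim at (628.2, 271.2), closing along the block's 24 mm side.

```bash
python3 go.py 628.2 271.2 60 72.45
```

```text
[ 7.3 -8.9 71.5] turn 0.0758 rows 1.7371925290258714 [635.2 262.  131.5] [ 1.7999e+02 -1.0000e-02  7.6790e+01] 93.9 [-0.4  0.9  0.1]
```

View pics/w4.png

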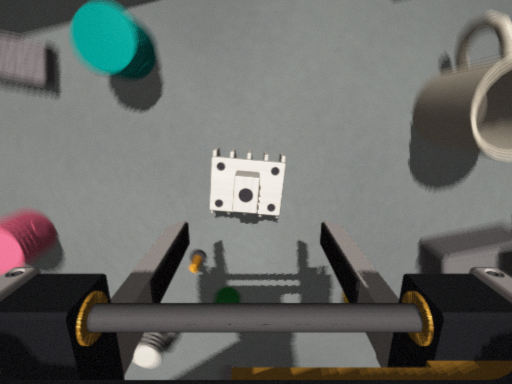

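The picture shows the head with its block at (246,194), fins along tool x, and the mug well clear at (450,110).

jog_arm:
  targets:
    - {"offset": [4,-5,10],"turn": 0.076,"jaw": 1}
    - {"offset": [7.3,-8.9,35],"turn": 0.076,"jaw": 1}
    - {"offset": [7.3,-8.9,60],"turn": 0.076,"jaw": 1}
    - {"offset": [7.3,-8.9,71],"turn": 0.076,"jaw": 1}
    - {"offset": [7.3,-8.9,71],"turn": 0.076,"jaw": 1}

```text
t: 21.87
tool_pos: [625.1, 270.2, 56.1]
eef_rot: [-179.6, 0.2, 72.5]
contact_force: [-0.4, 0.7, 0.5]
finger_gap: 93.9
finger_force: 0.0
```

jog_arm:
  targets:
    - {"offset": [0,0,6],"turn": 0,"jaw": 0.8}
    - {"offset": [0,0,12],"turn": 0,"jaw": 0.5}
    - {"offset": [0,0,18],"turn": 0,"jaw": 0.2}
    - {"offset": [0,0,21],"turn": 0,"jaw": 0.1}
    - {"offset": [0,0,21],"turn": 0,"jaw": 0}

```text
t: 22.28
tool_pos: [628.0, 270.9, 38.7]
eef_rot: [-180.0, 0.0, 72.4]
contact_force: [-0.2, 0.3, -0.6]
finger_gap: 64.2
finger_force: 0.0
```

jog_arm:
  targets:
    - {"offset": [0,0,0],"turn": 0,"jaw": 0}
    - {"offset": [0,0,0],"turn": 0,"jaw": 0}
    - {"offset": [0,0,0],"turn": 0,"jaw": 0}

```text
t: 22.53
tool_pos: [628.6, 271.2, 39.7]
eef_rot: [180.0, -0.0, 72.4]
contact_force: [-0.2, 0.3, -1.0]
finger_gap: 47.6
finger_force: 0.0
```

```bash
python3 go.py 628.2 271.2 37.5 72.45
```

```text
[-0.1 -0.4  2.2] turn -0.0006 rows 0.05382116479515938 [628.6 271.2  39.7] [ 1.7996e+02 -3.0000e-02  7.2410e+01] 47.6 [-0.2  0.3 -1. ]
```

Good position; lower 2 mm and close gently.

jog_arm:
  targets:
    - {"offset": [0,0,1],"turn": 0,"jaw": -0.1}
    - {"offset": [0,0,2],"turn": 0,"jaw": -0.2}
    - {"offset": [0,0,2],"turn": 0,"jaw": -0.3}
    - {"offset": [0,0,2],"turn": 0,"jaw": -0.4}
    - {"offset": [0,0,2],"turn": 0,"jaw": -0.5}
  newtons: 25

```text
t: 22.95
tool_pos: [628.2, 271.1, 37.1]
eef_rot: [-180.0, 0.0, 72.4]
contact_force: [-0.6, -0.1, 0.3]
finger_gap: 25.2
finger_force: 0.0
```

jog_arm:
  targets:
    - {"offset": [0,0,0],"turn": 0,"jaw": -0.6}
    - {"offset": [0,0,0],"turn": 0,"jaw": -0.7}
    - {"offset": [0,0,0],"turn": 0,"jaw": -0.7}
    - {"offset": [0,0,0],"turn": 0,"jaw": -0.7}
    - {"offset": [0,0,0],"turn": 0,"jaw": -0.7}
  newtons: 30

```text
t: 23.37
tool_pos: [628.3, 271.1, 37.1]
eef_rot: [180.0, -0.0, 72.4]
contact_force: [0.4, -0.3, 0.4]
finger_gap: 23.8
finger_force: 30.0
```

```bash
python3 go.py 449 -302 140 83.3; python3 - <<'E'
from h import *
im,D=ctrl.snapshot("top");P=cloud(D,cal("top"))
for z,x,y,r in ((34,634,-304,45),(45,634,-304,10),(56,449,-79,45),(48,459,91,30)):
    m=(abs(P[...,2]-z)<6)&(np.hypot(P[...,0]-x,P[...,1]-y)<r);print(m.sum(),np.nanmean(P[m],0))
c=cal("top"); V=im.max(-1).astype(int)
# rack fins: bright-ish lines / points above 18
m=(P[...,2]>17)&(P[...,2]<32)&(np.hypot(P[...,0]-449,P[...,1]+302)<60)
print("fins",m.sum(),cv2.minAreaRect(P[m][:,:2].astype(np.float32)))
s=im[200:260,360:420,::-1]; cv2.imwrite("pics/rack.png",cv2.resize(s,(600,600),interpolation=cv2.INTER_CUBIC))
E
```

```text
[-600.5    2.3 -102.9] turn -0.1901 rows 14.609865294199913 [628.3 271.1  37.1] [179.99  -0.    72.41] 23.8 [ 0.4 -0.3  0.4]
222 [ 633.15990807 -305.26799789   34.70677767]
34 [ 633.76575202 -303.36435572   44.79611286]
344 [448.46511715 -80.19616161  56.93453273]
125 [460.07635211  89.78239156  48.26716924]
fins 147 ((448.87554931640625, -304.1134338378906), (69.88321685791016, 57.82036590576172), 83.89897918701172)
```

The bush is on its base (top 34.7, centred), both pistons are good, and the head is gripped squarely (23.8). Lift, turn to the rack's yaw, and carry it across.

jog_arm:
  targets:
    - {"offset": [0,0,-3],"turn": 0,"jaw": -0.7}
    - {"offset": [0,0,-12],"turn": 0,"jaw": -0.7}
    - {"offset": [0,0,-40],"turn": 0,"jaw": -0.7}
    - {"offset": [0,0,-75],"turn": -0.1,"jaw": -0.7}
    - {"offset": [0,0,-105],"turn": -0.19,"jaw": -0.7}
  newtons: 35

```text
t: 23.83
tool_pos: [627.4, 270.9, 143.0]
eef_rot: [-179.9, 0.0, 83.6]
contact_force: [2.0, 0.5, -2.5]
finger_gap: 23.8
finger_force: 35.0
```

jog_arm:
  targets:
    - {"offset": [-30,-5,0],"turn": 0,"jaw": -0.7}
    - {"offset": [-70,-12,0],"turn": 0,"jaw": -0.7}
    - {"offset": [-110,-18,0],"turn": 0,"jaw": -0.7}
    - {"offset": [-150,-25,0],"turn": 0,"jaw": -0.7}
    - {"offset": [-190,-31,0],"turn": 0,"jaw": -0.7}

```text
t: 24.25
tool_pos: [573.8, 84.7, 142.4]
eef_rot: [-180.0, 0.0, 83.4]
contact_force: [0.6, -0.9, -3.2]
finger_gap: 23.8
finger_force: 35.0
```

jog_arm:
  targets:
    - {"offset": [-40,-7,0],"turn": 0,"jaw": -0.7}
    - {"offset": [-80,-13,0],"turn": 0,"jaw": -0.7}
    - {"offset": [-120,-20,0],"turn": 0,"jaw": -0.7}
    - {"offset": [-160,-26,0],"turn": 0,"jaw": -0.7}
    - {"offset": [-200,-33,0],"turn": 0,"jaw": -0.7}

```text
t: 24.67
tool_pos: [518.1, -110.3, 142.7]
eef_rot: [180.0, 0.0, 83.3]
contact_force: [0.7, -0.3, -3.4]
finger_gap: 24.0
finger_force: 35.0
```

jog_arm:
  targets:
    - {"offset": [-40,-7,0],"turn": 0,"jaw": -0.7}
    - {"offset": [-80,-13,0],"turn": 0,"jaw": -0.7}
    - {"offset": [-120,-20,0],"turn": 0,"jaw": -0.7}
    - {"offset": [-160,-26,0],"turn": 0,"jaw": -0.7}
    - {"offset": [-200,-33,0],"turn": 0,"jaw": -0.7}

```text
t: 25.08
tool_pos: [462.0, -305.1, 142.7]
eef_rot: [180.0, -0.0, 83.3]
contact_force: [1.2, 0.0, -2.8]
finger_gap: 23.6
finger_force: 35.0
```

```bash
python3 go.py 439 -387 140 83.6
```

```text
[-84.  -13.3   2.7] turn -0.0054 rows 2.0415461495327105 [ 462.  -305.1  142.7] [ 1.7998e+02 -1.0000e-02  8.3290e+01] 23.6 [ 1.2  0.  -2.8]
```

jog_arm:
  targets:
    - {"offset": [-30,-5,0],"turn": -0.005,"jaw": -0.7}
    - {"offset": [-60,-9,0],"turn": -0.005,"jaw": -0.7}
    - {"offset": [-78,-12,0],"turn": -0.005,"jaw": -0.7}
    - {"offset": [-84,-13,0],"turn": -0.005,"jaw": -0.7}
    - {"offset": [-84,-13,0],"turn": -0.005,"jaw": -0.7}

```text
t: 25.5
tool_pos: [439.6, -386.6, 142.3]
eef_rot: [-180.0, -0.0, 83.4]
contact_force: [0.9, 0.3, -4.1]
finger_gap: 23.4
finger_force: 35.0
```

jog_arm:
  targets:
    - {"offset": [0,0,0],"turn": 0,"jaw": -0.7}
    - {"offset": [0,0,0],"turn": 0,"jaw": -0.7}
    - {"offset": [0,0,0],"turn": 0,"jaw": -0.7}
    - {"offset": [0,0,0],"turn": 0,"jaw": -0.7}

```text
t: 25.83
tool_pos: [440.8, -384.1, 142.2]
eef_rot: [-180.0, -0.0, 83.7]
contact_force: [0.0, 0.1, -3.5]
finger_gap: 23.9
finger_force: 35.0
```

```bash
python3 - <<'E'
from h import *
s=ctrl.get_state(); c=cal("wrist"); im,D=ctrl.snapshot("wrist"); P=cloud(D,c); p=s["tool_pos"]; print(p,s["eef_rot"])
def rc(m,z,n):
    k,l,st,ce=cv2.connectedComponentsWithStats(m.astype(np.uint8)); i=1+np.argmax(st[1:,4])
    cs,_=cv2.findContours((l==i).astype(np.uint8),cv2.RETR_EXTERNAL,cv2.CHAIN_APPROX_NONE)
    pts=np.array([ray(q,z,c)[:2] for q in cs[0][:,0]],np.float32); r=cv2.minAreaRect(pts)
    a=np.radians(s["eef_rot"][2]); d=np.array(r[0])-p[:2]
    print(n,[np.round(v,1) for v in r],"medz",np.nanmedian(P[...,2][l==i]).round(1),"from tcp: tx",round(d@[np.cos(a),np.sin(a)],1),"ty",round(d@[np.sin(a),-np.cos(a)],1))
V=im.max(-1); near=np.hypot(P[...,0]-449,P[...,1]+302)<75
rc((V<60)&near&(P[...,2]<30)|near&(P[...,2]>4)&(P[...,2]<11),6,"base")
m=near&(P[...,2]>15)&(P[...,2]<32); print("fins",m.sum(),cv2.minAreaRect(P[m][:,:2].astype(np.float32)))
# fins individually in rack frame
a=np.radians(83.5); X=(P[...,0]-449)*np.sin(a)-(P[...,1]+302)*np.cos(a)
m2=near&(abs(P[...,2]-26)<2); h,e=np.histogram(X[m2],np.arange(-40,41,2)); print(dict(zip(e[:-1].astype(int),h)))
hd=np.hypot(P[...,0]-p[0],P[...,1]-p[1])<60
zt=p[2]-37.1; rc(hd&(abs(P[...,2]-zt-34)<4),zt+34,"plate"); rc(hd&(abs(P[...,2]-zt-62)<3),zt+62,"block")
np.savez("wr",im=im,D=D)
cv2.imwrite("pics/w5.png",im[...,::-1])
E
```

```text
[ 440.78964296 -384.09514572  142.15858819] [-1.79990729e+02 -2.49585919e-02  8.36865177e+01]
base [array([ 449.8, -301.8]), array([79.7, 89.8]), np.float64(83.7)] medz 6.4 from tcp: tx 82.8 ty -0.1
fins 1206 ((449.8442687988281, -301.5022277832031), (68.93964385986328, 57.9270133972168), 83.68531036376953)
{np.int64(-40): np.int64(0), np.int64(-38): np.int64(0), np.int64(-36): np.int64(0), np.int64(-34): np.int64(0), np.int64(-32): np.int64(0), np.int64(-30): np.int64(11), np.int64(-28): np.int64(131), np.int64(-26): np.int64(132), np.int64(-24): np.int64(0), np.int64(-22): np.int64(0), np.int64(-20): np.int64(0), np.int64(-18): np.int64(0), np.int64(-16): np.int64(0), np.int64(-14): np.int64(0), np.int64(-12): np.int64(21), np.int64(-10): np.int64(135), np.int64(-8): np.int64(105), np.int64(-6): np.int64(0), np.int64(-4): np.int64(0), np.int64(-2): np.int64(0), np.int64(0): np.int64(0), np.int64(2): np.int64(0), np.int64(4): np.int64(0), np.int64(6): np.int64(4), np.int64(8): np.int64(136), np.int64(10): np.int64(127), np.int64(12): np.int64(0), np.int64(14): np.int64(0), np.int64(16): np.int64(0), np.int64(18): np.int64(0), np.int64(20): np.int64(0), np.int64(22): np.int64(0), np.int64(24): np.int64(18), np.int64(26): np.int64(137), np.int64(28): np.int64(111), np.int64(30): np.int64(0), np.int64(32): np.int64(0), np.int64(34): np.int64(0), np.int64(36): np.int64(0), np.int64(38): np.int64(0)}
plate [array([ 441.7, -382.4]), array([57.4, 75.4]), np.float64(83.7)] medz 139.2 from tcp: tx 1.8 ty 0.7
block [array([ 441.7, -382.2]), array([36.8, 47.7]), np.float64(83.7)] medz 167.2 from tcp: tx 2.0 ty 0.7
```

View pics/w5.png

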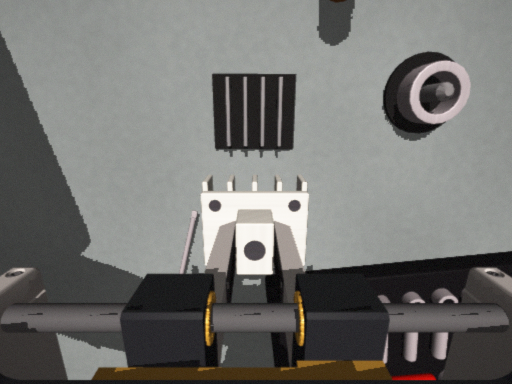

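The rack is at (254,112) px with the held head parallel to it: fins at 83.7° on both, bush on its post at (435,85). The move from here is tx +81, ty -0.8.

jog_arm:
  targets:
    - {"offset": [25,0,0],"turn": 0,"jaw": -0.7}
    - {"offset": [50,-0.5,10],"turn": 0,"jaw": -0.7}
    - {"offset": [70,-0.8,30],"turn": 0,"jaw": -0.7}
    - {"offset": [79,-0.8,50],"turn": 0,"jaw": -0.7}
    - {"offset": [81,-0.8,65],"turn": 0,"jaw": -0.7}

```text
t: 26.3
tool_pos: [448.2, -301.5, 75.8]
eef_rot: [-179.9, -0.1, 83.7]
contact_force: [-0.3, -0.7, -3.9]
finger_gap: 23.5
finger_force: 35.0
```

jog_arm:
  targets:
    - {"offset": [0,0,2],"turn": 0,"jaw": -0.7}
    - {"offset": [0,0,3],"turn": 0,"jaw": -0.7}
    - {"offset": [0,0,4],"turn": 0,"jaw": -0.7}
    - {"offset": [0,0,4],"turn": 0,"jaw": -0.7}
    - {"offset": [0,0,4],"turn": 0,"jaw": -0.7}

```text
t: 26.72
tool_pos: [449.4, -306.1, 74.5]
eef_rot: [179.9, 0.1, 83.6]
contact_force: [0.5, -0.3, -3.3]
finger_gap: 23.9
finger_force: 35.0
```

```bash
python3 go.py 449.1 -303.7 66 83.7; python3 - <<'E'
from h import *
im,D=ctrl.snapshot("scene"); c=cal("scene")
u,v=proj([449,-302,40],c).astype(int); print(u,v)
cv2.imwrite("pics/s2.png",cv2.resize(im[max(v-40,0):v+40,max(u-50,0):u+50,::-1],(800,640)[:2] if 0 else (750,600),interpolation=cv2.INTER_CUBIC))
E
```

```text
[ 2.4 -0.6  8.5] turn -0.0025 rows 0.21240883630465754 [ 449.4 -306.1   74.5] [1.7987e+02 1.0000e-01 8.3560e+01] 23.9 [ 0.5 -0.3 -3.3]
206 122
```

View pics/s2.png

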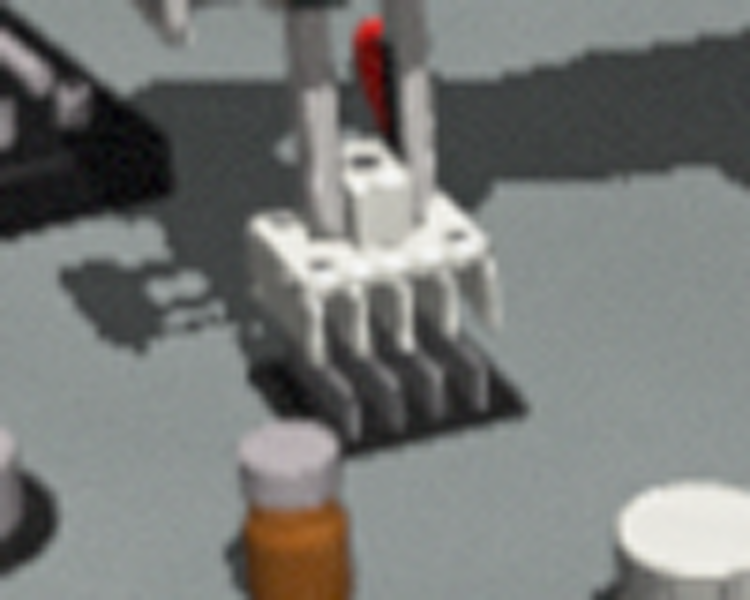

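The head hangs directly over the rack with its fins parallel and lined up with the slots. Settle and read.

jog_arm:
  targets:
    - {"offset": [0,0,1],"turn": 0,"jaw": -0.7}
    - {"offset": [0,0,2],"turn": 0,"jaw": -0.7}
    - {"offset": [0,0,2],"turn": 0,"jaw": -0.7}
    - {"offset": [0,0,2],"turn": 0,"jaw": -0.7}
    - {"offset": [0,0,2],"turn": 0,"jaw": -0.7}

```text
t: 27.18
tool_pos: [448.5, -304.9, 71.1]
eef_rot: [-180.0, -0.0, 83.6]
contact_force: [0.0, -0.2, -3.6]
finger_gap: 23.8
finger_force: 35.0
```

```bash
python3 go.py 449 -303.5 66 83.7
```

```text
[1.4 0.3 5.1] turn -0.0021 rows 0.1279497680344118 [ 448.5 -304.9   71.1] [-180.     -0.     83.58] 23.8 [ 0.  -0.2 -3.6]
```

jog_arm:
  targets:
    - {"offset": [1.3,0.3,2],"turn": -0.002,"jaw": -0.7}
    - {"offset": [1.3,0.3,5],"turn": -0.002,"jaw": -0.7}
    - {"offset": [1.3,0.3,8],"turn": -0.002,"jaw": -0.7}
    - {"offset": [1.3,0.3,11],"turn": -0.002,"jaw": -0.7}
    - {"offset": [1.3,0.3,13],"turn": -0.002,"jaw": -0.7}

```text
t: 27.6
tool_pos: [448.7, -303.3, 57.5]
eef_rot: [-180.0, -0.0, 83.7]
contact_force: [-0.1, -0.0, -3.3]
finger_gap: 23.7
finger_force: 35.0
```

jog_arm:
  targets:
    - {"offset": [0,0,2],"turn": 0,"jaw": -0.7}
    - {"offset": [0,0,4],"turn": 0,"jaw": -0.7}
    - {"offset": [0,0,6],"turn": 0,"jaw": -0.7}
    - {"offset": [0,0,8],"turn": 0,"jaw": -0.7}
    - {"offset": [0,0,10],"turn": 0,"jaw": -0.7}

```text
t: 28.02
tool_pos: [449.0, -303.6, 48.0]
eef_rot: [180.0, 0.0, 83.7]
contact_force: [-0.5, -0.1, -4.2]
finger_gap: 23.9
finger_force: 35.0
```

```bash
python3 go.py 449 -303.5 43.1 83.7
```

```text
[ 0.1 -0.   4.9] turn -0.0 rows 0.11720563691312855 [ 449.  -303.6   48. ] [180.    0.   83.7] 23.9 [-0.5 -0.1 -4.2]
```

jog_arm:
  targets:
    - {"offset": [0,0,1],"turn": 0,"jaw": -0.7}
    - {"offset": [0,0,2],"turn": 0,"jaw": -0.7}
    - {"offset": [0,0,3],"turn": 0,"jaw": -0.7}
    - {"offset": [0,0,3.6],"turn": 0,"jaw": -0.7}
    - {"offset": [0,0,4],"turn": 0,"jaw": -0.7}

```text
t: 28.43
tool_pos: [449.0, -303.6, 44.1]
eef_rot: [180.0, 0.0, 83.7]
contact_force: [-0.1, -0.1, -2.9]
finger_gap: 23.7
finger_force: 35.0
```

jog_arm:
  targets:
    - {"offset": [0,0,0.2],"turn": 0,"jaw": -0.7}
    - {"offset": [0,0,0.4],"turn": 0,"jaw": -0.7}
    - {"offset": [0,0,0.4],"turn": 0,"jaw": -0.7}

```text
t: 28.68
tool_pos: [449.0, -303.6, 43.8]
eef_rot: [180.0, 0.0, 83.7]
contact_force: [-0.5, -0.1, -4.6]
finger_gap: 23.8
finger_force: 35.0
```

```bash
python3 go.py 449 -303.5 43.1 83.7
```

```text
[ 0.1 -0.   0.7] turn -0.0 rows 0.016508095066464706 [ 449.  -303.6   43.8] [180.    0.   83.7] 23.8 [-0.5 -0.1 -4.6]
```

jog_arm:
  targets:
    - {"offset": [0,0,0.3],"turn": 0,"jaw": -0.7}
    - {"offset": [0,0,0.5],"turn": 0,"jaw": -0.7}
    - {"offset": [0,0,0.7],"turn": 0,"jaw": -0.7}
    - {"offset": [0,0,0.7],"turn": 0,"jaw": -0.7}

```text
t: 29.02
tool_pos: [449.0, -303.6, 43.1]
eef_rot: [180.0, 0.0, 83.7]
contact_force: [-0.2, -0.3, -3.8]
finger_gap: 23.8
finger_force: 35.0
```

jog_arm:
  targets:
    - {"offset": [0,0,0.2],"turn": 0,"jaw": -0.7}
    - {"offset": [0,0,0.3],"turn": 0,"jaw": -0.7}
    - {"offset": [0,0,0.3],"turn": 0,"jaw": -0.7}

```text
t: 29.27
tool_pos: [449.0, -303.6, 43.1]
eef_rot: [-180.0, 0.0, 83.7]
contact_force: [-1.4, 0.2, -0.6]
finger_gap: 24.1
finger_force: 35.0
```

jog_arm:
  targets:
    - {"offset": [0,0,0.2],"turn": 0,"jaw": -0.4}
    - {"offset": [0,0,0.2],"turn": 0,"jaw": -0.2}
    - {"offset": [0,0,0.2],"turn": 0,"jaw": 0}
    - {"offset": [0,0,0.2],"turn": 0,"jaw": 0.2}
    - {"offset": [0,0,0.2],"turn": 0,"jaw": 0.4}

```text
t: 29.68
tool_pos: [449.2, -303.9, 42.8]
eef_rot: [180.0, 0.0, 83.7]
contact_force: [0.4, 0.4, -0.8]
finger_gap: 51.1
finger_force: 0.0
```

jog_arm:
  targets:
    - {"offset": [0,0,-8],"turn": 0,"jaw": 0.6}
    - {"offset": [0,0,-25],"turn": 0,"jaw": 0.8}
    - {"offset": [-15,0,-60],"turn": 0,"jaw": 1}
    - {"offset": [-45,0,-80],"turn": 0,"jaw": 1}
    - {"offset": [-75,0,-95],"turn": 0,"jaw": 1}

```text
t: 30.1
tool_pos: [442.0, -379.3, 141.2]
eef_rot: [179.8, 0.2, 83.8]
contact_force: [-0.2, 0.5, 0.1]
finger_gap: 84.8
finger_force: 0.0
```

jog_arm:
  targets:
    - {"offset": [0,0,0],"turn": 0,"jaw": 1}
    - {"offset": [0,0,0],"turn": 0,"jaw": 1}
    - {"offset": [0,0,0],"turn": 0,"jaw": 1}
    - {"offset": [0,0,0],"turn": 0,"jaw": 1}
    - {"offset": [0,0,0],"turn": 0,"jaw": 1}

```text
t: 30.52
tool_pos: [440.3, -376.3, 136.2]
eef_rot: [-179.9, -0.1, 83.8]
contact_force: [-0.4, -0.7, -0.5]
finger_gap: 94.1
finger_force: 0.0
```

```bash
python3 - <<'E'
from h import *
def rc(P,c,m,z,n):
    k,l,st,ce=cv2.connectedComponentsWithStats(m.astype(np.uint8)); i=1+np.argmax(st[1:,4])
    cs,_=cv2.findContours((l==i).astype(np.uint8),cv2.RETR_EXTERNAL,cv2.CHAIN_APPROX_NONE)
    pts=np.array([ray(q,z,c)[:2] for q in cs[0][:,0]],np.float32)
    print(n,[np.round(v,1) for v in cv2.minAreaRect(pts)],"medz",np.nanmedian(P[...,2][l==i]).round(1))
for cam in ("wrist","top"):
    c=cal(cam); im,D=ctrl.snapshot(cam); P=cloud(D,c); near=np.hypot(P[...,0]-449,P[...,1]+302)<75
    rc(P,c,near&(abs(P[...,2]-40)<4),40,cam+" plate"); rc(P,c,near&(abs(P[...,2]-68)<4),68,cam+" block")
    m=near&(P[...,2]>3.5); rc(P,c,m,6,cam+" base+")
    if cam=="wrist": cv2.imwrite("pics/w6.png",im[...,::-1])
for z,x,y,r in ((34,634,-304,45),(56,449,-79,45),(48,459,91,30),(65,546,-189,30)):
    m=(abs(P[...,2]-z)<6)&(np.hypot(P[...,0]-x,P[...,1]-y)<r);print(m.sum(),np.nanmean(P[m],0))
E
```

```text
wrist plate [array([ 449.8, -302.7]), array([57.7, 75.7]), np.float64(83.8)] medz 40.3
wrist block [array([ 449.8, -303. ]), array([35. , 23.9]), np.float64(83.8)] medz 68.3
wrist base+ [array([ 414. , -583.5]), array([184.7, 700.3]), np.float64(84.0)] medz 251.8
top plate [array([ 449.4, -304.4]), array([63.8, 77.6]), np.float64(80.9)] medz 40.7
top block [array([ 448.3, -304.4]), array([37. , 23.7]), np.float64(87.2)] medz 69.4
top base+ [array([ 422.7, -542. ]), array([210.4, 205. ]), np.float64(86.4)] medz 506.9
229 [ 633.37919056 -304.56832727   34.66240463]
342 [448.44839225 -80.52576383  56.82545157]
127 [459.92498932  89.78267912  48.29832791]
136 [ 545.31674852 -189.14445255   65.82372541]
```

View pics/w6.png

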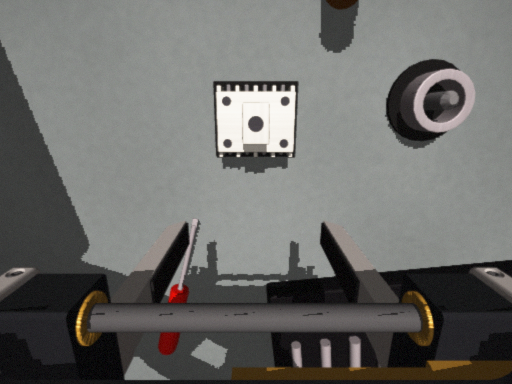

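The head is seated at (256,120) px: plate top 40.3 against the required 40, within about 1 mm of the rack's centre at the same yaw. The bush is round its post at (438,100), and the jar reads the same as before. Handing in.

```bash
python3 -c "
from bench import ctrl
print(ctrl.job_done())"
```

```text
the job is handed in; nothing more can be done
None
```

The job is handed in: all four parts are in their holders, placed in the order asked, the jar has not moved, and the arm was clear of everything after about 31 s; the hand-in returned no verdict.

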